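Couple the cart's hitch and latch it

TASK

Pick up the loose trailer coupler and lower it gently onto the bench hitch's tow ball, its tongue over the wooden rest block; the ball may stand a centimetre off the middle of its plate and a little high or low, and springs in the socket nip it, so feel the socket over it and push it down until it bottoms, fully home and square, not leaning to either side, with its foot on the block. Let it go, then press its raised latch lever down as far as it goes and leave it closed. Force nothing: never bear on the hitch or on the lever with more than about 25 newtons, and leave everything else on the bench where it is.

Things in the scene. Friction and masses are not known exactly. Their poses are not given: they have to be found in the camera images.
- hitch: Bench hitch, fixed: a dark steel plate 260 (x) x 120 (y) x 12 mm carrying a bright steel tow ball on an upright shank and, towards its own -x, a wooden rest block. Origin: underside of the plate, on the axis of the shank's hole; z up; the plate runs from x = -195 to +65 mm.
- hole (a point): NOMINAL ball centre, 75 mm above the hitch's origin. The ball, 50 mm in diameter, sits on a height-adjustable shank in an oversize hole: its true centre is up to 9 mm off this point in hitch x, up to 12 mm in hitch y and up to 10 mm higher or 6 mm lower, differently each time and not measured. It does not move.
- rest (a point): Centre of the top of the rest block, 57 mm above the bench and 155 mm from the nominal ball axis; the top measures 70 (hitch x) x 100 (hitch y) mm.
- coupler: Loose dark steel trailer coupler, 0.5 to 0.85 kg with lever, standing on the bench: socket cup with a grip fin on its roof, tongue to its own -x with a foot under its end. Origin: underside, on the socket axis; z up. Tongue: channel 33 mm wide, z = 10 to 36 mm, to x = -166 mm. Centre of mass 15 to 50 mm from the socket axis on the tongue side.
- mouth (a point): Centre of the socket's mouth, at the coupler's origin. Cup 62 mm outside, 53 mm inside, square rim; flat roof inside 43 mm above the mouth. Off-centre, the rim meets the ball and is pushed up and, unless friction holds it, sideways towards the ball's axis; once entered there is 1.5 mm of play all round.
- socket (a point): Where the ball's centre lies when seated: on the socket axis, 18 mm above the mouth, roof on the ball, foot on the rest block, coupler level to 0.07 rad. Two spring plungers in the cup's sides nip the ball over the last 11 mm: its own weight does not seat it; it takes 3 to 12 N of push besides, and at the roof, a hard stop, the force climbs steeply. Push of 14 N is ample.
- fin (a point): Grip point in the coupler's upright grip fin. Fin: 18 mm thick (coupler y), 56 mm long (coupler x), 49 to 95 mm above the coupler's underside. This point: middle of its length, 73.5 mm above the underside, 12 mm from the socket axis towards the tongue.
- foot (a point): Centre of the underside of the tongue's foot (16 mm along, 40 mm across), 158 mm from the socket axis, level with the socket's mouth. Over a low ball the foot of a level coupler lands on the block a little before the roof meets the ball; pushing on seats both.
- pivot (a point): Hinge of the latch lever, along coupler y, 38 mm from the socket axis towards the tongue, 42 mm above the coupler's underside.
- lever (a joint): Latch lever: steel bar 14 x 7 mm, 28 mm wide paddle, 111 mm hinge to tip, along the tongue. 0 = raised 0.9 rad above level (open; tip 69 mm out from the hinge and 87 mm above it); 0.9 = level, hard stop, top face 45.5 mm above the coupler's underside. Friction hinge 0.18 Nm, stays put; 4 to 7 N straight down at 45 mm from the hinge closes it. Its jaw goes under the ball, blocked if that is not home.
- grease: Bystander, to be left alone: grey grease jar, 64 mm across, 70 mm high, far middle as seen from the robot.
- wrench: Bystander, to be left alone: steel spanner lying flat, about 180 mm long, near middle as seen from the robot.
- tape: Bystander, to be left alone: grey roll of tape lying flat, 90 mm across, 30 mm high, middle, between hitch and coupler as seen from the robot.
- driver: Bystander, to be left alone: screwdriver with a black handle, lying flat, left as seen from the robot.
- oilcan: Bystander, to be left alone: can, 66 mm across, 120 mm high, far left as seen from the robot.
- nails: Bystander, to be left alone: cardboard box, 90 x 60 x 50 mm, right as seen from the robot.
- cup: Bystander, to be left alone: white mug, 80 mm across, 90 mm high, far right as seen from the robot.
Not all that is in view belongs to the job. Leave any blue look-alike of the coupler alone.

How it is judged:
By the outcome, as a careful person would: the job done as asked, in the order asked, and still so for the second after the job is handed in, with the robot touching nothing.
It also fails if it takes over 72 s, if anything falls off the work surface, if the arm or the gripper's body presses on something with over 40 N, if the wrist force passes 120 N, or if a joint passes its speed limit or range.

ROBOT

A 6-joint arm with a two-finger parallel gripper is mounted at the origin on the work surface. World frame = base frame: x ahead of the robot, y to its left, z up, the work surface at z = 0. Lengths are in m, angles in rad, forces in N, time in s.
With the tool pointing down it reaches from about 0.3 to 0.775 m from the base axis. Payload 14.6 kg.
Tool frame: the origin (TCP) lies midway between the tips of the shut fingers; the grasp point (between the pads) lies 19 mm behind it (ctrl.pinch_z is the distance from the TCP to the grasp point, in m); z points along the fingers, y is the line along which they close (so a half turn about z gives the same grasp; the last joint's range is limited). The gripper opens to 94 mm and grips with 3 to 60 N. Pads are 16 mm wide; open, the fingers measure 119 mm over their backs; the gripper's body (75 mm by 177 mm) begins 78 mm behind the grasp point.
Start: joints at [1.197, 0.3, 1.521, -0, 1.321, -0.067], TCP at [0.166, 0.524, 0.205] pointing down, gripper open.
Joint ranges: [-3.03, 3.03], [-0.79, 2.21], [0.23, 2.52], [-1.04, 4.18], [0, 3.07], [-2.55, 2.55]. Speed limits (rad/s): [2.22, 2.22, 2.57, 3.14, 3.14, 3.14].

INTERFACE

Orientations are given as [roll, pitch, yaw] about the fixed x, y, z axes, in that order (R = Rz(yaw) Ry(pitch) Rx(roll)).
In Python, from station import ctrl gives the robot as it stands.
- The arm moves only by the tool jog_arm, never from a script. Its argument "motion" is a list of rows, each a list of 7 numbers: the shift along the tool's x, y, z in m, then the turn, a rotation vector about the tool's x, y, z in rad, then the opening, from -1 (shut) to 1 (fully open). In form: [[tx, ty, tz, rx, ry, rz, gripper], ...]. A call has 1 to 5 rows; each row shifts and turns the commanded pose from where the row before left it, along the tool's axes as they then stand; what a row does not reach is not made up. A row lasts 1/10 s, in which the tool goes at most 50 mm and 8.59 degrees, less where a joint would pass 70% of its speed; a pose out of reach is approached as far as the arm can. A call is refused whole if a number of a shift passes 0.05 or a number of a turn 0.15, either way. A call with a gripper value outside its range is refused whole. The fingers move at their own pace and stop on an object; "squeeze" is the grip in N (left out, the last holds). Time passes only in rows, so rows that do not move let the fingers close. It gives the time, the measured TCP pose, the force, the opening and the grip force at its end, in the units of the state.
- ctrl.get_obs(): the state, without advancing time (a new reading comes with each control period).
- ctrl.camera(name): name is "scene" or "top"; returns the picture (400x640x3 uint8, red, green, blue); there is no depth.
- ctrl.camera_model(name): a dict with "intrinsics" (3x3 intrinsics, pixels), "rvec" (rotation vector, rad) and "tvec" (3), from world to camera coordinates, as OpenCV has them. Camera axes: x right, y down, z forward; pixel columns grow to the right and rows downward; lengths in m; the calibration is good to about 2 mm. A picture is of the moment at which its call begins. camera_model takes no time and is no camera call.
- ctrl.hand_in(): hands the job in; it is judged then, once.
The state is a dict: "time_s": time; "qpos": joint angles; "joint_vel": joint speeds; "tau": joint torques, N m; "ee_pos": TCP position; "eef_rot": TCP orientation; "force": force on the tool from outside, world axes, zero at the start; "moment": the same for the moment, N m; "grip_width": finger opening in m; "grip_force": force on a finger pad.
Only numpy, scipy, OpenCV 4.12 (cv2) and the standard library are available. Lean on these libraries where they do the work, as an engineer would, in place of code of your own. Each camera call takes 0.05 s, during which the arm holds its last target. There are 200 camera calls.

## Working session

There is one attempt and no reset: what is moved stays moved. The work goes in short steps, Python scripts to look and compute and a tool call to move; the robot and the scene stay as the last step left them, time stands still between calls to the robot, and variables do not carry over. Pictures are saved under pics/ and viewed, at most 13 in all, crops included, and the job is handed in when it is done.

Besides the shell and the picture viewer there is one more tool, called by a JSON object that holds its "method" and its "body". jog_arm: Moves the arm, as the interface text tells. Its arguments: {"type":"object","properties":{"motion":{"type":"array"},"squeeze":{"type":"number"}},"required":["motion"]}

```bash
ls; mkdir -p pics; python3 - <<'E'
from station import ctrl
import cv2
for n in("scene","top"):
    cv2.imwrite(f"pics/{n}0.png",ctrl.camera(n)[:,:,::-1]); m=ctrl.camera_model(n); print(n,m)
print(ctrl.get_obs(),ctrl.pinch_z)
E
```

```text
pics
scene {'intrinsics': array([[474.53415729,   0.        , 320.57692755],
       [  0.        , 474.53415729, 198.13064818],
       [  0.        ,   0.        ,   1.        ]]), 'rvec': array([ 1.86805539,  1.53067159, -0.68340819]), 'tvec': array([-0.11384613, -0.29696097,  1.83381158])}
top {'intrinsics': array([[497.83305449,   0.        , 323.47233822],
       [  0.        , 497.83305449, 196.95618852],
       [  0.        ,   0.        ,   1.        ]]), 'rvec': array([ 2.16072461, -2.17302675,  0.13609865]), 'tvec': array([-0.00958187,  0.56110282,  1.30035436])}
{'time_s': 0.1, 'qpos': array([ 1.19740753e+00,  3.00401353e-01,  1.52152901e+00,  2.42376646e-05,
        1.32067365e+00, -6.65795190e-02]), 'joint_vel': array([ 1.39866648e-05, -2.00075681e-03, -1.09105220e-03, -1.61241743e-04,
       -4.86533496e-04,  9.64174168e-04]), 'tau': array([ 1.57398008e-03, -5.32646763e+01, -3.53281188e+01,  7.09330570e-02,
        2.35647865e-02, -9.24265191e-05]), 'ee_pos': array([0.1660111 , 0.52410353, 0.20494661]), 'eef_rot': array([-3.14058510e+00, -9.07113326e-05,  2.83477732e+00]), 'force': array([ 0.36007231,  0.31785942, -0.71123693]), 'moment': array([-0.03817124,  0.0243409 ,  0.00145989]), 'grip_force': 0.0, 'grip_width': 0.09398574212865739} 0.0188
```

View pics/scene0.png

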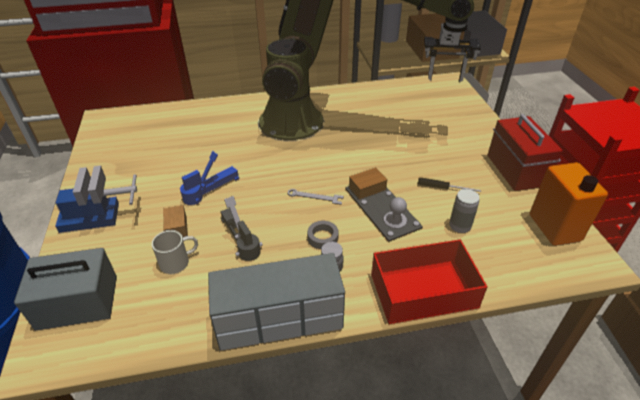

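View pics/top0.png

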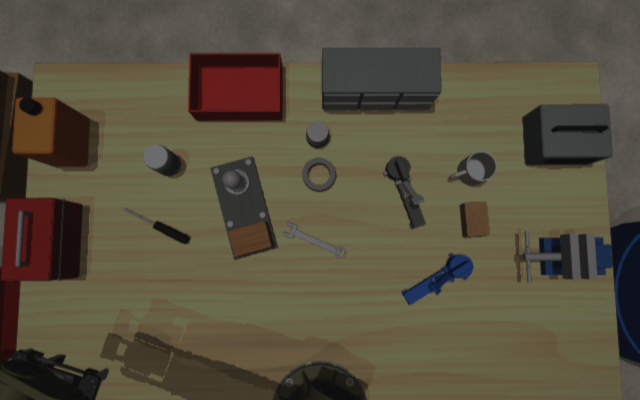

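The scene view shows the dark coupler at about (240,230) and the hitch at (385,205), its ball at (398,205). In the top view the coupler is at about (405,190), the hitch at (243,207) and the blue decoy at (440,278). I'll enlarge both objects next.

```bash
python3 - <<'E'
import cv2,numpy as np
t=cv2.imread("pics/top0.png");s=cv2.imread("pics/scene0.png")
def c(i,x,y,w=80,h=60):
    return cv2.resize(i[y:y+h,x:x+w],(400,300),interpolation=cv2.INTER_CUBIC)
def b(i): return np.clip(i*1.8,0,255).astype('uint8')
A=np.hstack([c(t,200,145,160,120),c(t,365,145,112,84)]);B=np.hstack([c(s,340,160,92,84*92//112),c(s,205,190,96,72)])
cv2.imwrite("pics/crop1.png",b(np.vstack([A,B])))
E
```

```text
(no output)
```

View pics/crop1.png

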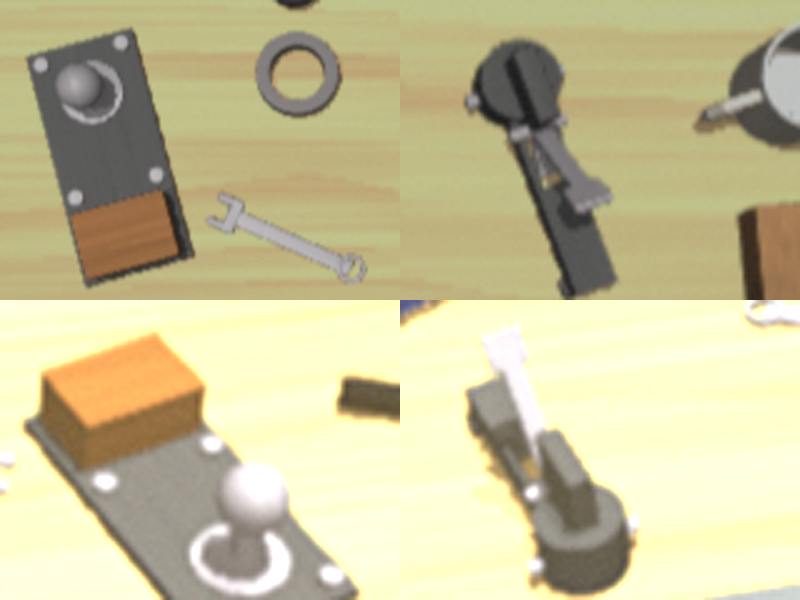

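The crops show these features:
- **Ball:** about (233.6,179.4) in top and (398.4,204.9) in scene.
- **Plate corners (top):** about (211,168), (253,157), (277,248) and (235,260).
- **Coupler:** cup at about (398,168) in top, with the tongue towards the robot.

I'll take a finer look at the coupler and compute positions.

```bash
cat > h.py <<'E'
import numpy as np,cv2
from station import ctrl
def cam(n):
    m=ctrl.camera_model(n);R=cv2.Rodrigues(m["rvec"])[0];return m["intrinsics"],R,m["tvec"]
def ray(n,p):
    K,R,t=cam(n);d=R.T@np.linalg.inv(K)@[p[0],p[1],1];return -R.T@t,d/np.linalg.norm(d)
def onz(n,p,z):
    c,d=ray(n,p);return c+d*(z-c[2])/d[2]
def tri(p,q):
    c,d=ray("top",p);e,f=ray("scene",q);s=np.linalg.lstsq(np.c_[d,-f],e-c,rcond=None)[0]
    a,b=c+d*s[0],e+f*s[1];return (a+b)/2,np.linalg.norm(a-b)
def proj(n,P):
    K,R,t=cam(n);return cv2.projectPoints(np.float64(P).reshape(-1,3),cv2.Rodrigues(R)[0],t,K,None)[0].reshape(-1,2)
E
python3 - <<'E'
from h import *
np.set_printoptions(precision=4,suppress=True)
print("cams",ray("top",(0,0))[0],ray("scene",(0,0))[0])
print("ball",tri((233.6,179.4),(398.4,204.85)))
t=cv2.imread("pics/top0.png");s=cv2.imread("pics/scene0.png")
# hitch plate/ block masks
hsv=cv2.cvtColor(t,cv2.COLOR_BGR2HSV)
pc=[onz("top",(200+x/2.5,145+y/2.5),.012)[:2] for x,y in((27,58),(133,30),(193,257),(88,287))]
print("plate",pc,[np.linalg.norm(pc[i]-pc[i-1]) for i in range(4)])
bm=((hsv[...,1]>110)&(hsv[...,0]<20)).astype('uint8');bm[:150]=0;bm[265:]=0;bm[:,:220]=0;bm[:,285:]=0
c=max(cv2.findContours(bm,0,cv2.CHAIN_APPROX_NONE)[0],key=cv2.contourArea)
print("block",cv2.minAreaRect(c),onz("top",cv2.minAreaRect(c)[0],.057))
q=cv2.boxPoints(cv2.minAreaRect(c));print([onz("top",p,.057)[:2] for p in q])
def c_(i,x,y,w,h,k):
    o=cv2.resize(i[y:y+h,x:x+w],None,fx=k,fy=k,interpolation=cv2.INTER_CUBIC).astype(float);return (255*np.clip(o/255,0,1)**.5).astype('uint8')
cv2.imwrite("pics/crop2.png",np.hstack([c_(t,375,150,50,80,7.5),c_(s,215,190,50,80,7.5)]))
E
```

```text
cams [0.4079 0.0014 1.3563] [ 1.5498 -0.1841  1.014 ]
ball (array([0.6047, 0.2245, 0.0698]), np.float64(0.0057199587543422725))
plate [array([0.644 , 0.2942]), array([0.6746, 0.1789]), array([0.4267, 0.1121]), array([0.3954, 0.2242])] [np.float64(0.25827155386309136), np.float64(0.11928775793406225), np.float64(0.25677631712044646), np.float64(0.11636422127924809)]
block ((249.79617309570312, 238.57351684570312), (26.85882568359375, 39.32424545288086), 74.57783508300781) [0.4503 0.1796 0.057 ]
[array([0.4707, 0.2384]), array([0.4974, 0.14  ]), array([0.43 , 0.121]), array([0.4037, 0.2189])]
```

View pics/crop2.png

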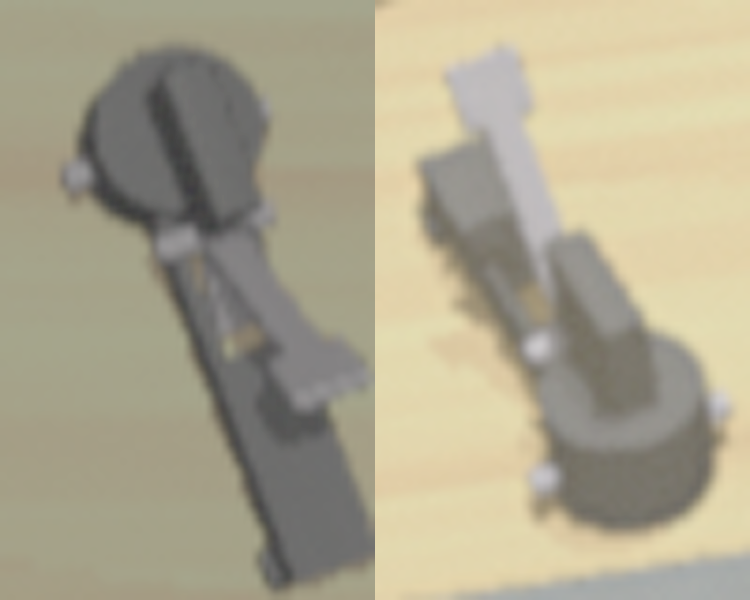

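The enlarged coupler view (7.5x) shows the cup roof centre at about (181,130) on the top crop, the fin's left top edge running (165,75)→(210,225), and the tongue end at (290,585)–(375,555). In the scene crop the fin top face spans (548,240), (580,232), (648,325) and (608,338).

```bash
python3 - <<'E'
from h import *
np.set_printoptions(precision=4,suppress=True)
T=lambda x,y:(375+x/7.5,150+y/7.5)
S=lambda x,y:(215+(x-375)/7.5,190+y/7.5)
print("roof",onz("top",T(181,130),.049), "r",onz("top",T(93,130),.049),onz("top",T(268,115),.049),onz("top",T(175,45),.049))
F=[onz("scene",S(*p),.095)[:2] for p in((548,240),(580,232),(648,325),(608,338))]
print("fin scene",F,np.mean(F,0))
e=[onz("top",T(*p),.095)[:2] for p in((165,75),(210,225))];print("fin left edge",e,np.arctan2(*(e[0]-e[1])[::-1]))
a,b,c,d=[onz("top",T(*p),.036)[:2] for p in((190,265),(290,580),(290,585),(375,555))]
print("tongue",a,b,np.arctan2(*(a-b)[::-1]),"end",c,d,(c+d)/2,np.linalg.norm(c-d))
# ball refine: image gradients around ball
for n,f,p in(("top","top0",(233.6,179.4)),("scene","scene0",(398.4,204.85))):
    g=cv2.imread(f"pics/{f}.png",0);x,y=map(int,p);k=8
    cr=cv2.resize(g[y-14:y+15,x-14:x+15],None,fx=k,fy=k,interpolation=cv2.INTER_CUBIC)
    r=497.8*.025/1.29 if n=="top" else 474.5*.025/1.35
    H=cv2.HoughCircles(cv2.GaussianBlur(cr,(5,5),0),cv2.HOUGH_GRADIENT,1,20,param1=80,param2=12,minRadius=int(k*r*.85),maxRadius=int(k*r*1.15))
    print(n,r,None if H is None else [(x-14+h[0]/k-.5+.5/k,y-14+h[1]/k-.5+.5/k,h[2]/k) for h in H[0][:4]])
E
```

```text
roof [ 0.6376 -0.2148  0.049 ] r [ 0.6377 -0.1835  0.049 ] [ 0.6429 -0.2459  0.049 ] [ 0.6683 -0.2134  0.049 ]
fin scene [array([ 0.608 , -0.2332]), array([ 0.6062, -0.2215]), array([ 0.6579, -0.2013]), array([ 0.6614, -0.2157])] [ 0.6334 -0.2179]
fin left edge [array([ 0.6487, -0.2021]), array([ 0.5965, -0.2163])] 0.2658775426537855
tongue [ 0.5909 -0.219 ] [ 0.4782 -0.2518] 0.28277639122918735 end [ 0.4764 -0.2517] [ 0.4869 -0.2822] [ 0.4816 -0.267 ] 0.032217395366280745
top 9.647286821705427 None
scene 8.787037037037036 None
```

```bash
python3 - <<'E'
from h import *
np.set_printoptions(precision=4,suppress=True)
T=lambda x,y:(375+(x+.5)/7.5-.5,150+(y+.5)/7.5-.5)
S=lambda x,y:(215+(x-375+.5)/7.5-.5,190+(y+.5)/7.5-.5)
print("plunger+y",tri(T(77,178),S(720,408)))
p,q=[onz("scene",S(*v),.018)[:2] for v in((545,480),(720,408))];print("scene plungers",p,q,(p+q)/2,np.linalg.norm(p-q),np.arctan2(*(q-p)[::-1])-np.pi/2)
p,q=[onz("top",T(*v),.042)[:2] for v in((262,213),(178,243))];print("pivot",p,q,(p+q)/2,np.arctan2(*(q-p)[::-1])-np.pi/2)
print("tip scene/top?",tri(T(338,378),S(490,72)))
t=cv2.imread("pics/top0.png").astype(int)
sat=t.max(2)-t.min(2)
m=((sat<22)&(t.max(2)<105)).astype('uint8')
for y in range(184,230,3):
    xs=np.where(m[y,370:430])[0]+370;print(y,xs.min() if len(xs) else 0,xs.max() if len(xs) else 0,t[y,xs.min()-2:xs.min()+5,1] if len(xs) else 0)
yy,xx=np.mgrid[:400,:640]
b=((sat<22)&(yy>206)&(yy<232)&(xx>380)&(xx<432)).astype('uint8')
c=max(cv2.findContours(b,0,cv2.CHAIN_APPROX_NONE)[0],key=cv2.contourArea)
r=cv2.minAreaRect(c);print(r,cv2.boxPoints(r))
# ball profiles
g=cv2.imread("pics/top0.png",0);print(g[168:194,220:248])
E
```

```text
plunger+y (array([ 0.6272, -0.1809,  0.0153]), np.float64(6.854944764439955e-05))
scene plungers [ 0.6524 -0.248 ] [ 0.6296 -0.181 ] [ 0.641  -0.2145] 0.07076139391473626 0.3278457900794409
pivot [ 0.6099 -0.243 ] [ 0.5992 -0.2128] [ 0.6045 -0.2279] 0.33881291938791236
tip scene/top? (array([ 0.5419, -0.2498,  0.1235]), np.float64(0.0037939145833657535))
184 395 410 [103  87  62  55  58  55  52]
187 397 411 [88 66 37 28 43 50 62]
190 398 414 [102  86  42  24  41  47  50]
193 399 416 [105  99  55  28  40  47  49]
196 400 421 [106 101  56  26  34  47  59]
199 402 423 [99 62 28 30 46 47 48]
202 403 422 [104  83  37  30  45  48  48]
205 404 418 [98 64 32 26 43 47 47]
208 405 419 [98 82 38 24 41 47 48]
211 406 421 [98 93 47 26 39 47 48]
214 407 422 [100  95  50  25  35  47  48]
217 408 423 [103  97  52  22  32  46  48]
220 410 424 [101  79  35  29  46  47  48]
223 410 425 [99 76 47 24 30 46 48]
226 410 419 [102  85  43  44  31  24  43]
229 0 0 0
((415.08831787109375, 215.85296630859375), (22.070741653442383, 16.24988555908203), 75.96376037597656) [[404.5295 207.1177]
 [420.2942 203.1765]

[... 2385 characters left out ...]
 49  49  50  48  50  67  87  91  83  70  56  51  50  46  49  51  51  47
   48  52  54  53  53  58  64  83  87  61]
 [ 49  50  49  48  49  53  75  96  97  91  81  64  59  53  54  56  58  55
   55  57  58  58  60  64  83  92  70  49]
 [ 49  49  49  49  48  50  60  82  97  99  97  87  85  65  57  56  59  60
   61  60  59  62  65  81  92  79  54  48]
 [ 50  49  49  50  49  48  51  62  81  90  98 100 101  85  65  62  62  64
   65  63  66  82  83  79  74  58  49  48]
 [ 49  49  50  49  48  49  49  50  60  69  79  92 101  98  85  83  84  85
   86  84  85  93  81  57  49  50  48  48]
 [ 51  49  50  50  50  48  49  49  50  52  55  70  83  87  88  90  95  96
   91  83  79  77  61  47  49  49  49  49]]
```

Refined from the pixel table and edges:
- **Ball (top):** centre about (231.3,179.0).
- **Coupler:** socket about (0.640,-0.214), yaw about 0.335.

I'll re-triangulate the ball and check its scene profile.

```bash
python3 - <<'E'
from h import *
np.set_printoptions(precision=4,suppress=True,linewidth=200)
g=cv2.imread("pics/scene0.png",0);print(g[190:218:2,384:414]);print(g[192:218,398])
for p in((231.3,179),(231,179),(231.3,178.7)):print("ball",tri(p,(397.9,204.4)))
P=[[.6397,-.2143,.018],[.6284,-.2182,.095]];print(proj("top",P),proj("scene",P))
y=.27;h=np.array([.5987,.2203]);b=tri((231.3,179),(397.9,204.4))[0]
d=b[:2]-h;print("offset hitch xy",np.cos(y)*d[0]+np.sin(y)*d[1],-np.sin(y)*d[0]+np.cos(y)*d[1])
E
```

```text
[[ 73  76  80  90 105 129 155 170 173 174 172 172 172 172 171 170 168 170 169 169 168 168 168 168 167 170 169 171 171 174]
 [ 85  89 117 148 158 157 144 131 149 166 169 168 169 167 168 167 169 169 171 175 178 178 177 178 179 180 179 179 180 180]
 [ 84  82  91 116 133 133 115  92  91 120 157 176 177 181 180 180 181 180 181 179 180 180 181 180 180 180 179 181 180 180]
 [ 87  84  82  80  79  78  83  85  83  84 100 138 166 171 172 173 173 179 180 181 181 181 180 181 179 179 181 180 183 183]
 [ 87  87  87  85  86  87  84  85  89  98 112 127 140 146 150 154 153 156 161 169 180 184 184 183 182 182 182 182 180 180]
 [ 84  86  88  86  85  87  87  93 105 122 134 142 147 154 160 166 165 161 153 147 151 165 177 180 180 181 180 179 181 181]
 [ 85  87  85  85  86  85  83  98 112 125 132 140 144 153 163 166 164 161 158 147 141 142 165 181 185 184 183 182 182 182]
 [ 84  87  85  87  83  82  83  95 108 116 123 131 137 145 151 156 153 151 148 145 136 126 134 170 181 180 180 180 180 180]
 [ 86  86  86  86  86  79  73  84  95 106 112 118 122 129 133 138 136 133 133 131 123 113 126 173 185 184 183 183 18
[... 393 characters left out ...]
 112 106 105 103  91  74  71  72  73  72  72  70  92 141 145 120 100  86  83  85  84  83  89 121 159 183]
 [133 147 117  89  80  78  79  78  74  68  70  76  80  78  77  76  78 111 147 159 152 117  90  84  85  85  84  84  96 127]]
[168 173 180 180 172 154 150 155 160 163 163 159 151 143 133 124 112 101  92  83  76  72  72  77  77  77]
ball (array([0.6046, 0.2266, 0.0717]), np.float64(0.0014942807405809691))
ball (array([0.6045, 0.227 , 0.0716]), np.float64(0.0022402727639066764))
ball (array([0.6053, 0.2264, 0.0724]), np.float64(0.001674630493956278))
[[397.1017 168.5491]
 [403.4135 167.7397]] [[249.0289 248.3593]
 [244.1674 226.465 ]]
offset hitch xy 0.007367853102039678 0.004511777116190874
```

{"method": "jog_arm", "body": {"motion": [[-0.05, 0, -0.03, 0, 0, 0.15, 1], [-0.05, -0.05, 0, 0, 0, 0.15, 1], [-0.05, -0.05, 0, 0, 0, 0.15, 1], [-0.05, -0.05, 0, 0, 0, 0.15, 1], [-0.05, -0.05, 0, 0, 0, 0.15, 1]], "squeeze": 50}}

```text
time_s: 0.6
ee_pos: [0.2273, 0.3132, 0.2306]
eef_rot: [-3.141, 0.0, 2.078]
force: [0.6, -0.2, 0.3]
grip_width: 0.0939
grip_force: 0.0
```

```bash
cat >> h.py <<'E'
from scipy.spatial.transform import Rotation as Ro
def plan(pos,rpy,grip,dmax=.045,amax=.14,nmin=1):
    o=ctrl.get_obs();p=np.array(o["ee_pos"]);R=Ro.from_euler("xyz",o["eef_rot"]);Q=Ro.from_euler("xyz",rpy)
    w=(R.inv()*Q).as_rotvec();D=np.array(pos)-p
    n=max(nmin,int(np.ceil(np.linalg.norm(D)/dmax)),int(np.ceil(np.linalg.norm(w)/amax)))
    for k in range(n):
        print([float(v) for v in np.round(np.r_[R.inv().apply(D/n),w/n],4)]+[grip]);R=R*Ro.from_rotvec(w/n)
E
python3 -c "
from h import *
plan([.6284,-.2182,.19],[np.pi,0,.335],1)"
```

```text
[-0.044, 0.0062, 0.0027, -0.0, 0.0001, 0.1162, 1]
[-0.0429, 0.0112, 0.0027, -0.0, 0.0001, 0.1162, 1]
[-0.0414, 0.0161, 0.0027, -0.0, 0.0001, 0.1162, 1]
[-0.0392, 0.0208, 0.0027, -0.0, 0.0001, 0.1162, 1]
[-0.0365, 0.0252, 0.0027, -0.0, 0.0001, 0.1162, 1]
[-0.0334, 0.0293, 0.0027, -0.0, 0.0001, 0.1162, 1]
[-0.0297, 0.0329, 0.0027, -0.0, 0.0001, 0.1162, 1]
[-0.0257, 0.0362, 0.0027, -0.0, 0.0001, 0.1162, 1]
[-0.0214, 0.0389, 0.0027, -0.0, 0.0001, 0.1162, 1]
[-0.0167, 0.0411, 0.0027, -0.0, 0.0001, 0.1162, 1]
[-0.0118, 0.0428, 0.0027, -0.0, 0.0001, 0.1162, 1]
[-0.0068, 0.0439, 0.0027, -0.0, 0.0001, 0.1162, 1]
[-0.0016, 0.0444, 0.0027, -0.0, 0.0001, 0.1162, 1]
[0.0035, 0.0442, 0.0027, -0.0, 0.0001, 0.1162, 1]
[0.0086, 0.0435, 0.0027, -0.0, 0.0001, 0.1162, 1]
```

{"method": "jog_arm", "body": {"motion": [[-0.044, 0.006, 0.003, 0, 0, 0.116, 1], [-0.043, 0.011, 0.003, 0, 0, 0.116, 1], [-0.041, 0.016, 0.003, 0, 0, 0.116, 1], [-0.039, 0.021, 0.003, 0, 0, 0.116, 1], [-0.0365, 0.025, 0.003, 0, 0, 0.116, 1]]}}

```text
time_s: 1.1
ee_pos: [0.3624, 0.1377, 0.2161]
eef_rot: [3.141, -0.0, 1.5]
force: [1.3, 1.4, -0.2]
grip_width: 0.0945
grip_force: 0.0
```

{"method": "jog_arm", "body": {"motion": [[-0.0335, 0.029, 0.003, 0, 0, 0.116, 1], [-0.03, 0.033, 0.003, 0, 0, 0.116, 1], [-0.0255, 0.036, 0.003, 0, 0, 0.116, 1], [-0.0215, 0.039, 0.003, 0, 0, 0.116, 1], [-0.0165, 0.041, 0.003, 0, 0, 0.116, 1]]}}

```text
time_s: 1.6
ee_pos: [0.4973, -0.0385, 0.2008]
eef_rot: [-3.141, 0.0, 0.92]
force: [-0.2, 0.9, 1.1]
grip_width: 0.094
grip_force: 0.0
```

{"method": "jog_arm", "body": {"motion": [[-0.012, 0.043, 0.003, 0, 0, 0.116, 1], [-0.007, 0.044, 0.003, 0, 0, 0.116, 1], [-0.0015, 0.0445, 0.003, 0, 0, 0.116, 1], [0.0035, 0.044, 0.003, 0, 0, 0.116, 1], [0.0085, 0.0435, 0.003, 0, 0, 0.116, 1]]}}

```text
time_s: 2.1
ee_pos: [0.6325, -0.2145, 0.1855]
eef_rot: [-3.141, 0.001, 0.34]
force: [1.1, 0.4, 1.3]
grip_width: 0.094
grip_force: 0.0
```

```bash
python3 -c "
from h import *
cv2.imwrite('pics/a.png',ctrl.camera('top')[:,:,::-1])
print(ctrl.get_obs()['ee_pos'],ctrl.get_obs()['eef_rot'])
plan([.6284,-.2182,.10],[np.pi,0,.335],1)"
```

```text
[ 0.63411265 -0.21912786  0.18303046] [-3.14067550e+00  2.23957485e-03  3.29516757e-01]
[-0.0025, -0.0013, 0.0415, -0.0005, 0.0011, -0.0027, 1]
[-0.0025, -0.0014, 0.0415, -0.0005, 0.0011, -0.0027, 1]
```

{"method": "jog_arm", "body": {"motion": [[-0.0025, -0.0015, 0.043, 0, 0, -0.005, 1], [-0.0025, -0.001, 0.043, 0, 0, 0, 1], [0, 0, 0.03, 0, 0, 0, 1], [0, 0, 0.012, 0, 0, 0, 1], [0, 0, 0, 0, 0, 0, 1]]}}

```text
time_s: 2.65
ee_pos: [0.6257, -0.2121, 0.0569]
eef_rot: [-3.14, 0.002, 0.35]
force: [-0.4, -0.0, 0.6]
grip_width: 0.0938
grip_force: 0.0
```

```bash
python3 -c "
from h import *
s=ctrl.camera('scene')[:,:,::-1];t=ctrl.camera('top')[:,:,::-1]
o=ctrl.get_obs();print(o['ee_pos'],o['eef_rot'],o['force'])
f=lambda i,x,y:cv2.resize(i[y:y+120,x:x+80],(400,600),interpolation=2)
cv2.imwrite('pics/b.png',np.hstack([f(s,200,150),f(t,360,130)]))"
```

```text
[ 0.62700445 -0.21259386  0.05981773] [ 3.14023736e+00 -1.47914795e-03  3.49945187e-01] [ 0.22976288 -0.66975188  0.25114944]
```

View pics/b.png

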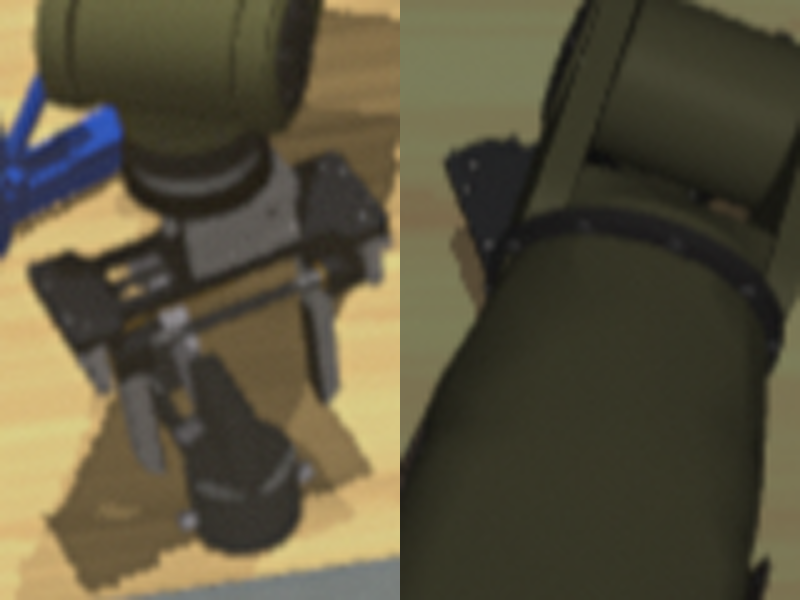

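The view shows the fingers straddling the fin. I'll correct the small offset and close.

{"method": "jog_arm", "body": {"motion": [[0, 0, 0, 0, 0, 0, 1], [0, 0, 0, 0, 0, 0, 1]]}}

```text
time_s: 2.95
ee_pos: [0.6269, -0.2126, 0.0598]
eef_rot: [3.14, -0.002, 0.35]
force: [-0.4, -0.6, 0.1]
grip_width: 0.0938
grip_force: 0.0
```

```bash
python3 -c "
from h import *
o=ctrl.get_obs();print(o['ee_pos'],o['eef_rot'],o['force'])
plan([.6284,-.2182,.055],[np.pi,0,.335],1)"
```

```text
[ 0.62686884 -0.21257113  0.05975988] [ 3.14003509e+00 -1.69610042e-03  3.49908695e-01] [-0.42668048 -0.62563832  0.07134194]
[-0.0005, 0.0058, 0.0048, 0.0015, -0.0017, 0.0149, 1]
```

{"method": "jog_arm", "body": {"motion": [[-0.0005, 0.006, 0.005, 0.0015, -0.0015, 0.015, 1], [0, 0, 0, 0, 0, 0, 1], [0, 0, 0, 0, 0, 0, -1], [0, 0, 0, 0, 0, 0, -1], [0, 0, 0, 0, 0, 0, -1]], "squeeze": 50}}

```text
time_s: 3.45
ee_pos: [0.6278, -0.2181, 0.0532]
eef_rot: [-3.14, 0.002, 0.335]
force: [0.6, 0.7, 0.1]
grip_width: 0.0732
grip_force: 0.0
```

{"method": "jog_arm", "body": {"motion": [[0, 0, 0, 0, 0, 0, -1], [0, 0, 0, 0, 0, 0, -1], [0, 0, 0, 0, 0, 0, -1], [0, 0, 0, 0, 0, 0, -1]]}}

```text
time_s: 3.85
ee_pos: [0.6278, -0.2182, 0.0532]
eef_rot: [-3.14, 0.002, 0.335]
force: [-0.2, -0.1, 0.7]
grip_width: 0.0412
grip_force: 0.0
```

{"method": "jog_arm", "body": {"motion": [[0, 0, 0, 0, 0, 0, -1], [0, 0, 0, 0, 0, 0, -1], [0, 0, 0, 0, 0, 0, -1], [0, 0, 0, 0, 0, 0, -1], [0, 0, 0, 0, 0, 0, -1]]}}

```text
time_s: 4.35
ee_pos: [0.6278, -0.2182, 0.0532]
eef_rot: [-3.14, 0.002, 0.335]
force: [0.7, -0.2, -0.0]
grip_width: 0.0177
grip_force: 50.0
```

```bash
python3 -c "
from h import *
o=ctrl.get_obs();print(o['ee_pos'],o['eef_rot'],o['force'],o['moment'],o['grip_width'],o['grip_force'])"
```

```text
[ 0.62783873 -0.21822379  0.05316168] [-3.14027496e+00  1.53345422e-03  3.34986982e-01] [ 0.70812919 -0.20150421 -0.01607157] [-0.21322586  0.06046687  0.16014434] 0.017683880439324805 49.99420523643494
```

{"method": "jog_arm", "body": {"motion": [[0, 0, -0.005, 0, 0, 0, -1], [0, 0, -0.01, 0, 0, 0, -1], [0, 0, -0.02, 0, 0, 0, -1], [0, 0, -0.03, 0, 0, 0, -1], [0, 0, -0.03, 0, 0, 0, -1]]}}

```text
time_s: 4.85
ee_pos: [0.6276, -0.218, 0.1492]
eef_rot: [-3.139, 0.002, 0.335]
force: [1.0, -0.6, -7.8]
grip_width: 0.0178
grip_force: 50.0
```

{"method": "jog_arm", "body": {"motion": [[0, 0, -0.03, 0, 0, 0, -1], [0, 0, -0.03, 0, 0, 0, -1], [0, 0, -0.01, 0, 0, 0, -1], [0, 0, 0, 0, 0, 0, -1], [0, 0, 0, 0, 0, 0, -1]]}}

```text
time_s: 5.35
ee_pos: [0.6276, -0.2181, 0.2163]
eef_rot: [-3.138, 0.003, 0.335]
force: [0.0, 0.6, -8.6]
grip_width: 0.0178
grip_force: 50.0
```

```bash
python3 -c "
from h import *
o=ctrl.get_obs();print(o['ee_pos'],o['eef_rot'],o['force'],o['moment'],o['grip_width'],o['grip_force'])
cv2.imwrite('pics/c.png',ctrl.camera('scene')[:,:,::-1])
c,s=np.cos(.27),np.sin(.27)
plan([.605-.0125*c,.2265-.0125*s,.22],[np.pi,0,.27],-1,dmax=.028)"
```

```text
[ 0.62764879 -0.2181053   0.21634522] [-3.13842457  0.00333569  0.3347456 ] [ 0.023498    0.64296207 -8.58851125] [-0.0007845   0.05710637  0.02919475] 0.01777177221073305 49.99016761779785
[0.007, -0.0268, -0.0002, -0.0002, 0.0003, 0.004, -1]
[0.0069, -0.0268, -0.0002, -0.0002, 0.0003, 0.004, -1]
[0.0068, -0.0268, -0.0002, -0.0002, 0.0003, 0.004, -1]
[0.0067, -0.0268, -0.0002, -0.0002, 0.0003, 0.004, -1]
[0.0066, -0.0269, -0.0002, -0.0002, 0.0003, 0.004, -1]
[0.0065, -0.0269, -0.0002, -0.0002, 0.0003, 0.004, -1]
[0.0064, -0.0269, -0.0002, -0.0002, 0.0003, 0.004, -1]
[0.0063, -0.0269, -0.0002, -0.0002, 0.0003, 0.004, -1]
[0.0061, -0.027, -0.0002, -0.0002, 0.0003, 0.004, -1]
[0.006, -0.027, -0.0002, -0.0002, 0.0003, 0.004, -1]
[0.0059, -0.027, -0.0002, -0.0002, 0.0003, 0.004, -1]
[0.0058, -0.027, -0.0002, -0.0002, 0.0003, 0.004, -1]
[0.0057, -0.0271, -0.0002, -0.0002, 0.0003, 0.004, -1]
[0.0056, -0.0271, -0.0002, -0.0002, 0.0003, 0.004, -1]
[0.0055, -0.0271, -0.0002, -0.0002, 0.0003, 0.004, -1]
[0.0054, -0.0271, -0.0002, -0.0002, 0.0003, 0.004, -1]
```

View pics/c.png

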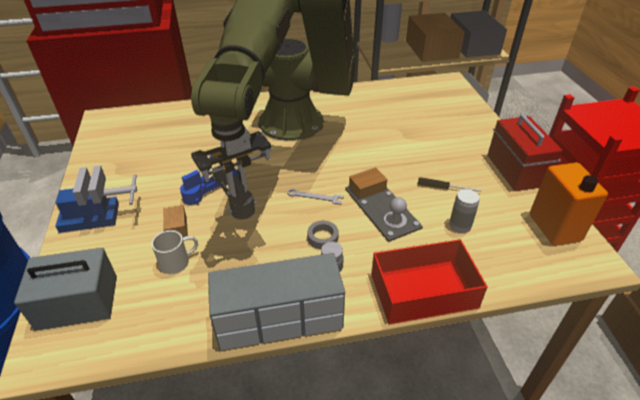

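The coupler is lifted and held, with the cup at about (240,205), and the weight reads about 8.3 N. Moving to the hitch.

{"method": "jog_arm", "body": {"motion": [[0.003, -0.015, 0, 0, 0, 0.004, -1], [0.007, -0.027, 0, 0, 0, 0.004, -1], [0.007, -0.027, 0, 0, 0, 0.004, -1], [0.007, -0.027, 0, 0, 0, 0.004, -1], [0.007, -0.027, 0, 0, 0, 0.004, -1]]}}

```text
time_s: 5.9
ee_pos: [0.6174, -0.09, 0.2172]
eef_rot: [-3.139, 0.003, 0.315]
force: [-0.3, -1.2, -6.4]
grip_width: 0.0175
grip_force: 50.0
```

{"method": "jog_arm", "body": {"motion": [[0.007, -0.027, 0, 0, 0, 0.004, -1], [0.006, -0.027, 0, 0, 0, 0.004, -1], [0.006, -0.027, 0, 0, 0, 0.004, -1], [0.006, -0.027, 0, 0, 0, 0.004, -1], [0.006, -0.027, 0, 0, 0, 0.004, -1]]}}

```text
time_s: 6.4
ee_pos: [0.606, 0.048, 0.2174]
eef_rot: [-3.14, 0.003, 0.295]
force: [-0.6, 0.4, -7.7]
grip_width: 0.0177
grip_force: 50.0
```

{"method": "jog_arm", "body": {"motion": [[0.006, -0.027, 0, 0, 0, 0.004, -1], [0.006, -0.027, 0, 0, 0, 0.004, -1], [0.006, -0.027, 0, 0, 0, 0.004, -1], [0.005, -0.027, 0, 0, 0, 0.004, -1], [0.005, -0.02, 0, 0, 0, 0.004, -1]]}}

```text
time_s: 6.9
ee_pos: [0.5963, 0.179, 0.2175]
eef_rot: [-3.14, 0.003, 0.276]
force: [0.5, 0.2, -7.6]
grip_width: 0.0179
grip_force: 50.0
```

{"method": "jog_arm", "body": {"motion": [[0.005, -0.015, 0, 0, 0, 0.004, -1], [0, 0, 0, 0, 0, 0, -1], [0, 0, 0, 0, 0, 0, -1]]}}

```text
time_s: 7.2
ee_pos: [0.598, 0.1926, 0.218]
eef_rot: [-3.14, 0.003, 0.271]
force: [0.9, -0.9, -7.5]
grip_width: 0.0176
grip_force: 50.0
```

```bash
python3 -c "
from h import *
o=ctrl.get_obs();print(o['ee_pos'],o['eef_rot'],o['force'],o['moment'],o['grip_width'],o['grip_force'])
s=ctrl.camera('scene')[:,:,::-1];t=ctrl.camera('top')[:,:,::-1]
cv2.imwrite('pics/d_s.png',s);cv2.imwrite('pics/d_t.png',t)
f=lambda i,x,y:cv2.resize(i[y:y+120,x:x+80],(400,600),interpolation=2)
cv2.imwrite('pics/d.png',np.hstack([f(s,345,110),f(t,200,130)]))
c,s=np.cos(.27),np.sin(.27)
plan([.605-.0125*c,.2265-.0125*s,.17],[np.pi,0,.27],-1,dmax=.028)"
```

```text
[0.59800213 0.19258533 0.21800945] [-3.14047852e+00  2.58235052e-03  2.71194344e-01] [ 0.87834387 -0.93885081 -7.52585079] [ 0.0287821  -0.00885155 -0.08146174] 0.01760232509349117 49.99008357524872
[0.0011, -0.0105, 0.0161, -0.0004, 0.0007, 0.0, -1]
[0.0011, -0.0105, 0.0161, -0.0004, 0.0007, 0.0, -1]
[0.0011, -0.0105, 0.0161, -0.0004, 0.0007, 0.0, -1]
```

View pics/d.png

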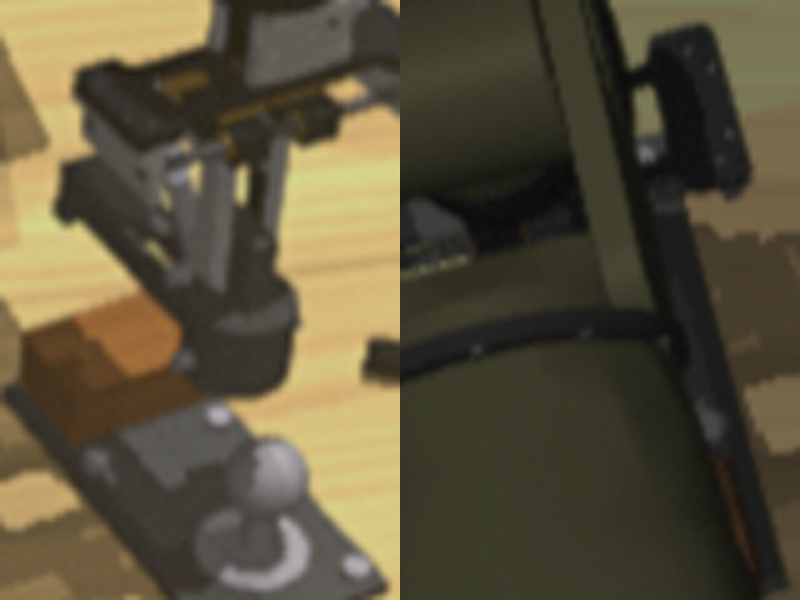

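The crop shows the coupler level and the cup above and left of the ball; plungers at crop (183,360) and (296,315). Checking socket position via the plungers, then moving over the ball.

```bash
python3 -c "
from h import *
p,q=[onz('scene',(345+(x+.5)/5-.5,110+(y+.5)/5-.5),.183)[:2] for x,y in((183,360),(296,315))]
o=ctrl.get_obs()['ee_pos'];c,s=np.cos(.27),np.sin(.27);m=(p+q)/2;print(m,np.linalg.norm(p-q),o[:2]+.0125*np.array([c,s]))
"
```

```text
[0.60867718 0.1974245 ] 0.07605661996548589 [0.6102922  0.19524222]
```

{"method": "jog_arm", "body": {"motion": [[0.001, -0.0105, 0.016, 0, 0, 0, -1], [0.001, -0.0105, 0.016, 0, 0, 0, -1], [0.001, -0.0105, 0.016, 0, 0, 0, -1], [0, 0, 0, 0, 0, 0, -1], [0, 0, 0, 0, 0, 0, -1]]}}

```text
time_s: 7.8
ee_pos: [0.5927, 0.2236, 0.1708]
eef_rot: [-3.14, 0.002, 0.271]
force: [-0.2, -0.7, -6.6]
grip_width: 0.0178
grip_force: 50.0
```

```bash
python3 -c "
from h import *
o=ctrl.get_obs();print(o['ee_pos'],o['eef_rot'],o['force'],o['moment'])
s=ctrl.camera('scene')[:,:,::-1]
cv2.imwrite('pics/e_s.png',s)
cv2.imwrite('pics/e.png',cv2.resize(s[150:230,350:450],(750,600),interpolation=2))
c,s=np.cos(.27),np.sin(.27)
plan([.605-.0125*c,.2265-.0125*s,.155],[np.pi,0,.27],-1,dmax=.028)"
```

```text
[0.59274016 0.223571   0.17082934] [-3.14041830e+00  1.74371968e-03  2.70863768e-01] [-0.23563592 -0.67132731 -6.57494408] [ 0.00575468 -0.003492    0.00834799]
[-0.0002, 0.0003, 0.0165, -0.0012, 0.0006, 0.0006, -1]
```

View pics/e.png

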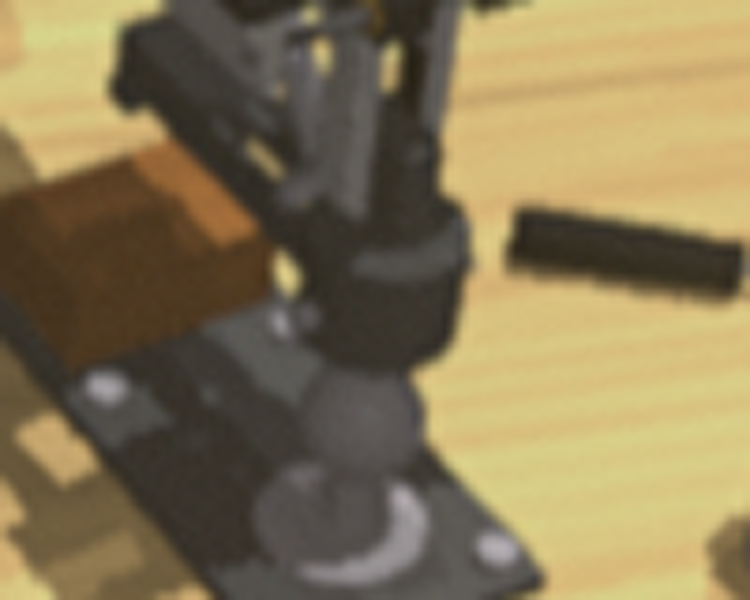

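The crop shows the cup (x≈313–465, centre about 388 at row 280) just above the ball (303–425, centre about 364, row 420). I'll compare these with the projections.

```bash
python3 -c "
from h import *
np.set_printoptions(precision=2,suppress=True,linewidth=160)
P=[[.605,.2265,.0715],[.605,.2265,.1176],[.605,.2265,.1406],[.605,.2265,.1666],[.605,.2365,.1406],[.615,.2265,.1406]]
q=proj('scene',P);print(q);print((q-[350,150]+.5)*7.5-.5)
g=cv2.imread('pics/e_s.png',0)
for r in(184,187,190,193,204,206,208):print(r,g[r,386:416])
"
```

```text
[[398.16 204.52]
 [399.85 192.65]
 [400.72 186.52]
 [401.73 179.42]
 [404.13 186.06]
 [401.85 188.82]]
[[364.42 412.12]
 [377.09 323.13]
 [383.63 277.18]
 [391.21 223.93]
 [409.2  273.67]
 [392.14 294.43]]
184 [101 149 117  66  45  43  47  50  50  51  53  65  75  79  78  75  78  78  78  77  79  80  81  83  82  68  92 158 190 194]
187 [ 96 166 190 149  80  46  45  47  49  52  51  53  53  56  61  65  66  67  67  65  62  60  56  53  49  83 150 179 183 183]
190 [ 83  89  88  71  68  67  54  48  50  51  50  53  51  52  53  52  54  53  53  53  56  54  54  49  58 114 174 189 189 190]
193 [115 142 109  80  76  76  60  52  50  51  51  51  50  52  52  52  53  54  56  52  53  53  52  49  88 163 192 195 194 193]
204 [ 58  59  64  70  69  73  79  81  84  86  88  90  94  94  90  88  88  88  82  78 116 180 194 191 192 192 194 194 194 195]
206 [ 60  60  58  61  70  75  79  81  85  84  87  89  93  93  92  90  88  86  84  79 118 186 199 198 196 196 196 196 196 195]
208 [ 60  60  59  60  64  71  75  80  83  84  87  86  89  89  90  86  86  87  85  86 113 169 191 192 191 190 189 189 189 191]
```

The cup centre matches (measured column 400.6, expected 400.7). Descending and feeling.

{"method": "jog_arm", "body": {"motion": [[0, 0, 0.008, -0.001, 0, 0, -1], [0, 0, 0.008, 0, 0, 0, -1], [0, 0, 0.006, 0, 0, 0, -1], [0, 0, 0.004, 0, 0, 0, -1], [0, 0, 0, 0, 0, 0, -1]]}}

```text
time_s: 8.35
ee_pos: [0.5923, 0.2237, 0.1438]
eef_rot: [-3.141, 0.003, 0.271]
force: [-0.4, 0.5, -7.2]
grip_width: 0.0179
grip_force: 50.0
```

{"method": "jog_arm", "body": {"motion": [[0, 0, 0.002, 0, 0, 0, -1], [0, 0, 0.002, 0, 0, 0, -1], [0, 0, 0, 0, 0, 0, -1]]}}

```text
time_s: 8.65
ee_pos: [0.5925, 0.2238, 0.1405]
eef_rot: [-3.141, 0.002, 0.271]
force: [-0.3, -0.3, -7.2]
grip_width: 0.0179
grip_force: 50.0
```

{"method": "jog_arm", "body": {"motion": [[0, 0, 0.002, 0, 0, 0, -1], [0, 0, 0.002, 0, 0, 0, -1], [0, 0, 0, 0, 0, 0, -1]]}}

```text
time_s: 8.95
ee_pos: [0.5924, 0.2238, 0.1363]
eef_rot: [-3.141, 0.002, 0.271]
force: [0.4, -0.4, -6.8]
grip_width: 0.018
grip_force: 50.0
```

{"method": "jog_arm", "body": {"motion": [[0, 0, 0.0015, 0, 0, 0, -1], [0, 0, 0.0015, 0, 0, 0, -1], [0, 0, 0, 0, 0, 0, -1]]}}

```text
time_s: 9.25
ee_pos: [0.5924, 0.2238, 0.1334]
eef_rot: [-3.141, 0.002, 0.271]
force: [0.6, 0.2, -7.0]
grip_width: 0.0172
grip_force: 50.0
```

{"method": "jog_arm", "body": {"motion": [[0, 0, 0.0015, 0, 0, 0, -1], [0, 0, 0, 0, 0, 0, -1]]}}

```text
time_s: 9.45
ee_pos: [0.5925, 0.2238, 0.132]
eef_rot: [-3.141, 0.002, 0.271]
force: [0.5, -0.8, -6.9]
grip_width: 0.0177
grip_force: 50.0
```

{"method": "jog_arm", "body": {"motion": [[0, 0, 0.0015, 0, 0, 0, -1], [0, 0, 0, 0, 0, 0, -1]]}}

```text
time_s: 9.65
ee_pos: [0.5925, 0.2238, 0.1304]
eef_rot: [-3.141, 0.002, 0.271]
force: [-0.2, 0.5, -8.1]
grip_width: 0.0178
grip_force: 50.0
```

{"method": "jog_arm", "body": {"motion": [[0, 0, 0.0015, 0, 0, 0, -1], [0, 0, 0, 0, 0, 0, -1]]}}

```text
time_s: 9.85
ee_pos: [0.5924, 0.2238, 0.1289]
eef_rot: [-3.141, 0.002, 0.271]
force: [-0.4, 0.3, -8.2]
grip_width: 0.0176
grip_force: 50.0
```

{"method": "jog_arm", "body": {"motion": [[0, 0, 0.0015, 0, 0, 0, -1], [0, 0, 0, 0, 0, 0, -1]]}}

```text
time_s: 10.05
ee_pos: [0.5925, 0.2238, 0.1274]
eef_rot: [-3.141, 0.002, 0.271]
force: [0.2, -0.2, -7.6]
grip_width: 0.0174
grip_force: 50.0
```

{"method": "jog_arm", "body": {"motion": [[0, 0, 0.0015, 0, 0, 0, -1], [0, 0, 0, 0, 0, 0, -1]]}}

```text
time_s: 10.25
ee_pos: [0.5925, 0.2238, 0.1259]
eef_rot: [-3.141, 0.002, 0.271]
force: [1.0, 0.0, -8.1]
grip_width: 0.0178
grip_force: 50.0
```

{"method": "jog_arm", "body": {"motion": [[0, 0, 0.0015, 0, 0, 0, -1], [0, 0, 0, 0, 0, 0, -1]]}}

```text
time_s: 10.45
ee_pos: [0.5925, 0.2239, 0.1245]
eef_rot: [-3.141, 0.002, 0.271]
force: [0.9, -0.2, -8.5]
grip_width: 0.0177
grip_force: 50.0
```

{"method": "jog_arm", "body": {"motion": [[0, 0, 0.0015, 0, 0, 0, -1], [0, 0, 0, 0, 0, 0, -1]]}}

```text
time_s: 10.65
ee_pos: [0.5926, 0.2238, 0.123]
eef_rot: [-3.141, 0.002, 0.271]
force: [1.9, -0.1, -7.4]
grip_width: 0.0181
grip_force: 50.0
```

{"method": "jog_arm", "body": {"motion": [[0, 0, 0.0015, 0, 0, 0, -1], [0, 0, 0, 0, 0, 0, -1]]}}

```text
time_s: 10.85
ee_pos: [0.5926, 0.2238, 0.1215]
eef_rot: [-3.141, 0.001, 0.271]
force: [1.3, -1.1, -8.2]
grip_width: 0.0177
grip_force: 50.0
```

{"method": "jog_arm", "body": {"motion": [[0, 0, 0.0015, 0, 0, 0, -1], [0, 0, 0, 0, 0, 0, -1]]}}

```text
time_s: 11.05
ee_pos: [0.5926, 0.2239, 0.12]
eef_rot: [-3.141, 0.001, 0.271]
force: [1.2, 0.2, -8.7]
grip_width: 0.0179
grip_force: 50.0
```

{"method": "jog_arm", "body": {"motion": [[0, 0, 0.001, 0, 0, 0, -1], [0, 0, 0, 0, 0, 0, -1]]}}

```text
time_s: 11.25
ee_pos: [0.5926, 0.2238, 0.1191]
eef_rot: [-3.141, 0.001, 0.271]
force: [2.4, -0.7, -7.6]
grip_width: 0.0181
grip_force: 50.0
```

{"method": "jog_arm", "body": {"motion": [[0, 0, 0.001, 0, 0, 0, -1], [0, 0, 0, 0, 0, 0, -1]]}}

```text
time_s: 11.45
ee_pos: [0.5926, 0.2238, 0.1181]
eef_rot: [-3.141, 0.001, 0.271]
force: [1.5, -0.5, -7.6]
grip_width: 0.018
grip_force: 50.0
```

{"method": "jog_arm", "body": {"motion": [[0.0007, 0, 0.001, 0, 0, 0, -1], [0, 0, 0, 0, 0, 0, -1]]}}

```text
time_s: 11.65
ee_pos: [0.5929, 0.2241, 0.1168]
eef_rot: [-3.141, 0.003, 0.271]
force: [0.2, -0.4, -8.0]
grip_width: 0.0177
grip_force: 50.0
```

{"method": "jog_arm", "body": {"motion": [[0, 0, 0.001, 0, 0, 0, -1], [0, 0, 0, 0, 0, 0, -1]]}}

```text
time_s: 11.85
ee_pos: [0.5931, 0.224, 0.116]
eef_rot: [-3.141, 0.002, 0.271]
force: [0.5, -0.3, -7.2]
grip_width: 0.0174
grip_force: 50.0
```

{"method": "jog_arm", "body": {"motion": [[0, 0, 0.001, 0, 0, 0, -1], [0, 0, 0, 0, 0, 0, -1]]}}

```text
time_s: 12.05
ee_pos: [0.5932, 0.2239, 0.1151]
eef_rot: [-3.141, 0.002, 0.271]
force: [1.1, -2.2, -7.2]
grip_width: 0.0176
grip_force: 50.0
```

{"method": "jog_arm", "body": {"motion": [[0, 0, 0.001, 0, 0, 0, -1], [0, 0, 0, 0, 0, 0, -1]]}}

```text
time_s: 12.25
ee_pos: [0.5933, 0.2238, 0.1142]
eef_rot: [3.142, 0.001, 0.271]
force: [2.0, -2.7, -5.9]
grip_width: 0.0181
grip_force: 50.0
```

```bash
python3 -c "
from h import *
o=ctrl.get_obs();print(o['ee_pos'],o['eef_rot'],o['force'],o['moment'])"
```

```text
[0.59332843 0.22383568 0.11415104] [3.14158138e+00 1.38612963e-03 2.70691146e-01] [ 2.01588201 -2.70382888 -5.87605309] [-0.62586798 -0.33698607  0.01008776]
```

{"method": "jog_arm", "body": {"motion": [[0.0003, 0.0008, 0, 0, 0, 0, -1], [0, 0, 0, 0, 0, 0, -1]]}}

```text
time_s: 12.45
ee_pos: [0.5936, 0.2236, 0.1141]
eef_rot: [-3.141, 0.002, 0.271]
force: [0.1, 0.5, -7.0]
grip_width: 0.0177
grip_force: 50.0
```

{"method": "jog_arm", "body": {"motion": [[0, 0, 0.001, 0, 0, 0, -1], [0, 0, 0, 0, 0, 0, -1]]}}

```text
time_s: 12.65
ee_pos: [0.5938, 0.2236, 0.1133]
eef_rot: [-3.141, 0.001, 0.271]
force: [-1.0, 0.2, -4.9]
grip_width: 0.0177
grip_force: 50.0
```

{"method": "jog_arm", "body": {"motion": [[0, 0, 0.001, 0, 0, 0, -1], [0, 0, 0, 0, 0, 0, -1]]}}

```text
time_s: 12.85
ee_pos: [0.5939, 0.2236, 0.1126]
eef_rot: [-3.141, 0.001, 0.271]
force: [-1.0, -0.2, -1.0]
grip_width: 0.0173
grip_force: 50.0
```

```bash
python3 -c "
from h import *
o=ctrl.get_obs();print(o['ee_pos'],o['eef_rot'],o['force'],o['moment'])"
```

```text
[0.59391288 0.2235517  0.11255716] [-3.14100863e+00  6.13581670e-04  2.70878055e-01] [-0.95815673 -0.15183877 -1.01487336] [0.20751179 0.03358359 0.01159579]
```

{"method": "jog_arm", "body": {"motion": [[0, 0, 0.001, 0, 0, 0, -1], [0, 0, 0, 0, 0, 0, -1]]}}

```text
time_s: 13.05
ee_pos: [0.594, 0.2235, 0.1114]
eef_rot: [-3.141, 0.0, 0.271]
force: [2.6, 1.8, -1.0]
grip_width: 0.0183
grip_force: 50.0
```

{"method": "jog_arm", "body": {"motion": [[0, 0, 0.001, 0, 0, 0, -1], [0, 0, 0, 0, 0, 0, -1]]}}

```text
time_s: 13.25
ee_pos: [0.5941, 0.2235, 0.1103]
eef_rot: [-3.141, 0.0, 0.271]
force: [3.6, 1.9, -0.4]
grip_width: 0.018
grip_force: 50.0
```

```bash
python3 -c "
from h import *
o=ctrl.get_obs();print(o['ee_pos'],o['eef_rot'],o['force'],o['moment'])"
```

```text
[0.59409326 0.22351252 0.11031802] [-3.14113720e+00  3.07799139e-04  2.70798602e-01] [ 3.6039189   1.94401413 -0.42419384] [ 0.44834553 -0.60574823  0.00095453]
```

{"method": "jog_arm", "body": {"motion": [[0.0009, -0.0002, 0, 0, 0, 0, -1], [0, 0, 0, 0, 0, 0, -1]]}}

```text
time_s: 13.45
ee_pos: [0.5943, 0.2237, 0.11]
eef_rot: [-3.141, 0.003, 0.271]
force: [-1.1, 0.5, 1.0]
grip_width: 0.0178
grip_force: 50.0
```

{"method": "jog_arm", "body": {"motion": [[0, 0, 0.001, 0, 0, 0, -1], [0, 0, 0, 0, 0, 0, -1]]}}

```text
time_s: 13.65
ee_pos: [0.5945, 0.2238, 0.1095]
eef_rot: [-3.141, 0.002, 0.271]
force: [0.6, 0.5, 5.7]
grip_width: 0.0177
grip_force: 50.0
```

```bash
python3 -c "
from h import *
o=ctrl.get_obs();print(o['ee_pos'],o['eef_rot'],o['force'],o['moment'])"
```

```text
[0.59453264 0.2237791  0.10951958] [-3.14125777e+00  1.52223432e-03  2.70776625e-01] [0.55704244 0.52532465 5.68731313] [-0.17020892  0.78104038  0.00262727]
```

The foot is now on the block (mouth about 56 mm, pitch moment 0.8 Nm). I'll bring the nose down in small steps, pivoting about the foot.

{"method": "jog_arm", "body": {"motion": [[0.0003, 0, 0.001, 0, -0.007, 0, -1], [0, 0, 0, 0, 0, 0, -1]]}}

```text
time_s: 13.85
ee_pos: [0.5949, 0.2239, 0.1085]
eef_rot: [-3.141, 0.008, 0.271]
force: [3.8, 1.3, 4.3]
grip_width: 0.0177
grip_force: 50.0
```

```bash
python3 -c "
from h import *
o=ctrl.get_obs();print(o['ee_pos'],o['eef_rot'],o['force'],Ro.from_euler('z',-.27).apply(o['moment']))"
```

```text
[0.59494196 0.22387814 0.10845639] [-3.14124313  0.00843988  0.27078969] [3.75873189 1.31988671 4.32579053] [0.1013126  0.50633618 0.0389908 ]
```

{"method": "jog_arm", "body": {"motion": [[0.0003, 0, 0.0008, 0, -0.007, 0, -1], [0, 0, 0, 0, 0, 0, -1]]}}

```text
time_s: 14.05
ee_pos: [0.5952, 0.2239, 0.1074]
eef_rot: [-3.141, 0.016, 0.271]
force: [2.7, 2.2, 3.4]
grip_width: 0.0174
grip_force: 50.0
```

```bash
python3 -c "
from h import *
o=ctrl.get_obs();print(o['ee_pos'],o['eef_rot'],o['force'],Ro.from_euler('z',-.27).apply(o['moment']))"
```

```text
[0.5951782  0.22394189 0.10742603] [-3.1412612  0.0155434  0.270807 ] [2.73663209 2.22341749 3.41216692] [0.07646728 0.46541303 0.05880065]
```

{"method": "jog_arm", "body": {"motion": [[0.0005, -0.0003, 0.0008, 0, -0.005, 0, -1], [0, 0, 0, 0, 0, 0, -1]]}}

```text
time_s: 14.25
ee_pos: [0.5954, 0.2242, 0.1065]
eef_rot: [-3.142, 0.021, 0.271]
force: [1.8, -0.2, 3.8]
grip_width: 0.0175
grip_force: 50.0
```

```bash
python3 -c "
from h import *
o=ctrl.get_obs();print(o['ee_pos'],o['eef_rot'],o['force'],Ro.from_euler('z',-.27).apply(o['moment']))"
```

```text
[0.59542976 0.22419076 0.10652955] [-3.1415424   0.02106308  0.27084772] [ 1.75810073 -0.19704458  3.7607181 ] [-0.1473456   0.70570852  0.0694053 ]
```

{"method": "jog_arm", "body": {"motion": [[0.0002, 0, 0.0006, 0, -0.004, 0, -1], [0, 0, 0, 0, 0, 0, -1]]}}

```text
time_s: 14.45
ee_pos: [0.5956, 0.2242, 0.106]
eef_rot: [-3.142, 0.025, 0.271]
force: [0.3, -0.6, 5.5]
grip_width: 0.0179
grip_force: 50.0
```

```bash
python3 -c "
from h import *
o=ctrl.get_obs();print(o['ee_pos'],o['eef_rot'],o['force'],Ro.from_euler('z',-.27).apply(o['moment']))"
```

```text
[0.59555042 0.22420741 0.10600036] [-3.14154335  0.02511088  0.27078303] [ 0.26102854 -0.60390954  5.47778218] [-0.24270998  0.96549473  0.07131658]
```

{"method": "jog_arm", "body": {"motion": [[0.0002, 0, 0.0004, 0, -0.007, 0, -1], [0, 0, 0, 0, 0, 0, -1]]}}

```text
time_s: 14.65
ee_pos: [0.5956, 0.2243, 0.1052]
eef_rot: [-3.141, 0.033, 0.271]
force: [-0.7, -1.0, 1.4]
grip_width: 0.0177
grip_force: 50.0
```

```bash
python3 -c "
from h import *
o=ctrl.get_obs();print(o['ee_pos'],o['eef_rot'],o['force'],Ro.from_euler('z',-.27).apply(o['moment']))"
```

```text
[0.59563708 0.22427959 0.10520712] [-3.14144859  0.03250264  0.27074548] [-0.69212873 -1.02796512  1.44737985] [-0.26979705  0.80489362  0.01711504]
```

{"method": "jog_arm", "body": {"motion": [[0.0002, 0, 0.0007, 0, -0.004, 0, -1], [0, 0, 0, 0, 0, 0, -1]]}}

```text
time_s: 14.85
ee_pos: [0.5958, 0.2243, 0.1046]
eef_rot: [-3.141, 0.036, 0.271]
force: [-3.1, -3.4, 3.5]
grip_width: 0.0179
grip_force: 50.0
```

```bash
python3 -c "
from h import *
o=ctrl.get_obs();print(o['ee_pos'],o['eef_rot'],o['force'],Ro.from_euler('z',-.27).apply(o['moment']))"
```

```text
[0.59581558 0.22434849 0.10463967] [-3.14141245  0.03648806  0.27076911] [-3.12139121 -3.44206946  3.52001426] [-0.37256135  1.10381265 -0.00703397]
```

{"method": "jog_arm", "body": {"motion": [[-0.0006, 0.0005, 0.0004, 0, -0.002, 0, -1], [0, 0, 0, 0, 0, 0, -1]]}}

```text
time_s: 15.05
ee_pos: [0.5958, 0.2242, 0.1047]
eef_rot: [-3.141, 0.037, 0.271]
force: [-0.1, 1.0, 3.3]
grip_width: 0.0173
grip_force: 50.0
```

```bash
python3 -c "
from h import *
o=ctrl.get_obs();f=Ro.from_euler('z',-.27).apply;print(o['ee_pos'],o['eef_rot'],f(o['force']),f(o['moment']))
s=ctrl.camera('scene')[:,:,::-1]
cv2.imwrite('pics/f.png',cv2.resize(s[130:220,330:450],(800,600),interpolation=2))"
```

```text
[0.59575466 0.22421477 0.10465142] [-3.14067627  0.03658735  0.2708346 ] [0.14537317 1.01619919 3.26823131] [0.29179202 0.4218525  0.02494   ]
```

View pics/f.png

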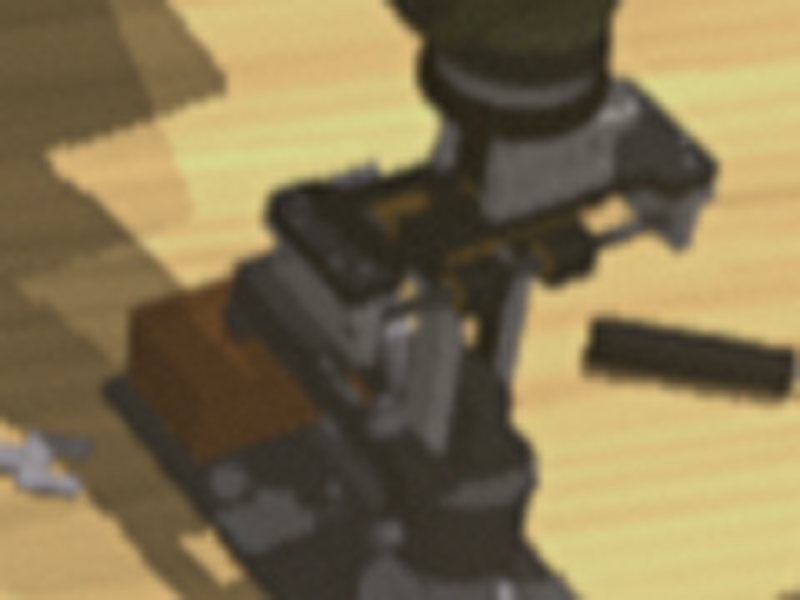

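The cup is over the ball and the tongue's foot is on the block at about (245,300). Pushing on gently.

{"method": "jog_arm", "body": {"motion": [[0, 0, 0.0006, 0, -0.003, 0, -1], [0, 0, 0, 0, 0, 0, -1]]}}

```text
time_s: 15.3
ee_pos: [0.5958, 0.2242, 0.1045]
eef_rot: [-3.141, 0.039, 0.271]
force: [-2.8, 0.8, 8.3]
grip_width: 0.0177
grip_force: 50.0
```

```bash
cat > st.py <<'E'
from h import *
np.set_printoptions(precision=4,suppress=True)
o=ctrl.get_obs();f=Ro.from_euler('z',-.27).apply;print(o['time_s'],o['ee_pos'],o['eef_rot'],f(o['force']),f(o['moment']))
E
python3 st.py
```

```text
15.3 [0.5958 0.2242 0.1045] [-3.1408  0.0395  0.271 ] [-2.476   1.5086  8.3473] [ 0.3593  0.5398 -0.0151]
```

{"method": "jog_arm", "body": {"motion": [[0, 0, 0.0006, 0, -0.003, 0, -1], [0, 0, 0, 0, 0, 0, -1]]}}

```text
time_s: 15.5
ee_pos: [0.5959, 0.2243, 0.1045]
eef_rot: [-3.141, 0.042, 0.271]
force: [-4.7, -0.4, 12.6]
grip_width: 0.0178
grip_force: 50.0
```

```bash
python3 st.py
```

```text
15.5 [0.5959 0.2243 0.1045] [-3.1408  0.0418  0.271 ] [-4.6222  0.8464 12.6049] [ 0.3208  0.8456 -0.0059]
```

z has stopped at 0.1045 while the force climbs steeply, so the roof is on the ball. Unloading and releasing.

{"method": "jog_arm", "body": {"motion": [[-0.0006, 0.0001, -0.0014, 0, 0.003, 0, -1], [0, 0, 0, 0, 0, 0, -1]]}}

```text
time_s: 15.7
ee_pos: [0.5955, 0.224, 0.1047]
eef_rot: [-3.141, 0.038, 0.271]
force: [4.4, 2.9, 1.1]
grip_width: 0.0175
grip_force: 50.0
```

```bash
python3 st.py
```

```text
15.7 [0.5955 0.224  0.1047] [-3.1409  0.0385  0.2708] [5.0362 1.5731 1.0898] [ 0.3248 -0.7977 -0.0748]
```

{"method": "jog_arm", "body": {"motion": [[0, 0, 0, 0, 0, 0, 0], [0, 0, 0, 0, 0, 0, 0], [0, 0, 0, 0, 0, 0, 0], [0, 0, 0, 0, 0, 0, 0], [0, 0, 0, 0, 0, 0, 0]]}}

```text
time_s: 16.2
ee_pos: [0.5949, 0.2236, 0.1046]
eef_rot: [-3.141, 0.041, 0.271]
force: [-0.1, 0.3, 0.6]
grip_width: 0.0466
grip_force: 0.0
```

```bash
python3 st.py
```

```text
16.2 [0.5949 0.2236 0.1046] [-3.1412  0.0408  0.2708] [-0.0272  0.361   0.6363] [-0.0006  0.0901 -0.0239]
```

{"method": "jog_arm", "body": {"motion": [[0, 0, -0.01, 0, 0, 0, 0], [0, 0, -0.025, 0, 0, 0, 0], [0, 0, -0.035, 0, 0, 0, 0], [0, 0, -0.03, 0, 0.02, 0, 0], [0, 0, -0.01, 0, 0.021, 0, -1]]}}

```text
time_s: 16.7
ee_pos: [0.6001, 0.225, 0.2187]
eef_rot: [-3.141, -0.007, 0.271]
force: [0.7, -0.2, 0.8]
grip_width: 0.0421
grip_force: 0.0
```

{"method": "jog_arm", "body": {"motion": [[-0.02, 0, 0, 0, 0, 0, -1], [-0.03, 0, 0, 0, 0, 0, -1], [-0.02, 0, 0, 0, 0, 0, -1], [0, 0, 0, 0, 0, 0, -1], [0, 0, 0, 0, 0, 0, -1]]}}

```text
time_s: 17.2
ee_pos: [0.5317, 0.2061, 0.2146]
eef_rot: [-3.141, -0.001, 0.271]
force: [0.2, 0.1, -0.0]
grip_width: 0.0023
grip_force: 0.0
```

```bash
python3 st.py; python3 -c "
from h import *
plan([.526,.2049,.18],[np.pi,0,.27],-1)
s=ctrl.camera('scene')[:,:,::-1]
cv2.imwrite('pics/g.png',cv2.resize(s[130:220,330:450],(800,600),interpolation=2))"
```

```text
17.2 [0.5317 0.2061 0.2146] [-3.1412 -0.0009  0.2708] [ 0.2187  0.0353 -0.0157] [ 0.0369  0.15   -0.0338]
[-0.0059, -0.0004, 0.0346, -0.0004, -0.0009, 0.0008, -1]
```

View pics/g.png

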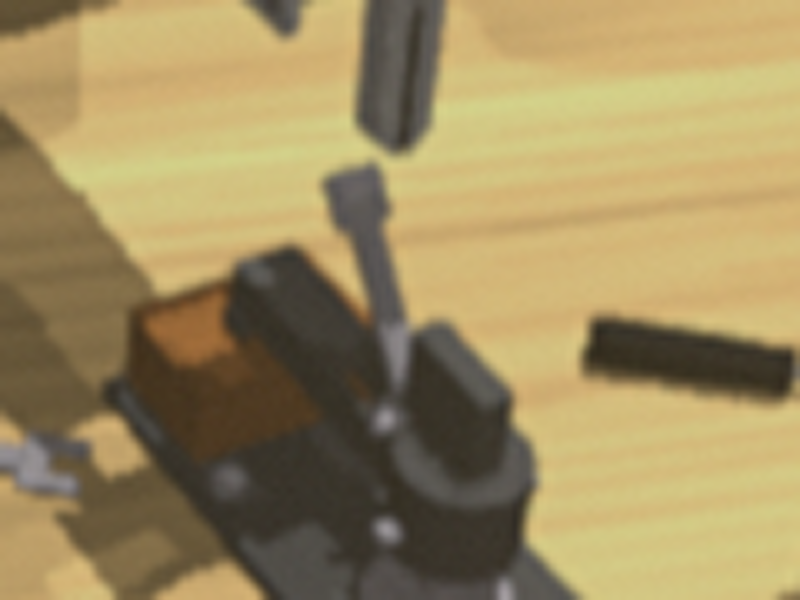

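The coupler sits square on the ball with the foot on the block; the lever tip is raised at (357,190), below the shut fingers. Pressing the lever.

{"method": "jog_arm", "body": {"motion": [[-0.006, 0, 0.02, 0, 0, 0, -1], [0, 0, 0.014, 0, 0, 0, -1], [0, 0, 0.006, 0, 0, 0, -1], [0, 0, 0.005, 0, 0, 0, -1], [0, 0, 0.004, 0, 0, 0, -1]]}}

```text
time_s: 17.75
ee_pos: [0.5265, 0.2046, 0.1657]
eef_rot: [-3.141, -0.001, 0.271]
force: [-0.5, 0.1, 3.5]
grip_width: 0.0006
grip_force: 1.0
```

{"method": "jog_arm", "body": {"motion": [[0, 0, 0.005, 0, 0, 0, -1], [0, 0, 0.005, 0, 0, 0, -1], [0, 0, 0.005, 0, 0, 0, -1]]}}

```text
time_s: 18.05
ee_pos: [0.5261, 0.2045, 0.1504]
eef_rot: [-3.141, -0.001, 0.271]
force: [-0.4, -0.3, 3.4]
grip_width: 0.0004
grip_force: 1.3
```

{"method": "jog_arm", "body": {"motion": [[0, 0, 0.005, 0, 0, 0, -1], [0, 0, 0.005, 0, 0, 0, -1], [0, 0, 0.005, 0, 0, 0, -1]]}}

```text
time_s: 18.35
ee_pos: [0.5259, 0.2045, 0.1352]
eef_rot: [-3.141, -0.0, 0.271]
force: [-0.4, -1.2, 4.2]
grip_width: 0.0004
grip_force: 1.5
```

{"method": "jog_arm", "body": {"motion": [[0, 0, 0.005, 0, 0, 0, -1], [0, 0, 0.005, 0, 0, 0, -1], [0, 0, 0.005, 0, 0, 0, -1]]}}

```text
time_s: 18.65
ee_pos: [0.5258, 0.2044, 0.1201]
eef_rot: [-3.141, -0.0, 0.271]
force: [-0.8, -0.1, 4.2]
grip_width: 0.0004
grip_force: 1.9
```

{"method": "jog_arm", "body": {"motion": [[0, 0, 0.005, 0, 0, 0, -1], [0, 0, 0.005, 0, 0, 0, -1], [0, 0, 0.003, 0, 0, 0, -1]]}}

```text
time_s: 18.95
ee_pos: [0.5256, 0.2044, 0.1069]
eef_rot: [-3.141, 0.0, 0.271]
force: [-3.3, -0.7, 3.6]
grip_width: 0.0005
grip_force: 1.8
```

{"method": "jog_arm", "body": {"motion": [[0, 0, 0.003, 0, 0, 0, -1], [0, 0, 0.002, 0, 0, 0, -1], [0, 0, 0, 0, 0, 0, -1]]}}

```text
time_s: 19.25
ee_pos: [0.5258, 0.2044, 0.1021]
eef_rot: [-3.141, 0.0, 0.271]
force: [0.0, 0.2, -0.3]
grip_width: 0.0005
grip_force: 0.1
```

{"method": "jog_arm", "body": {"motion": [[0, 0, 0.001, 0, 0, 0, -1], [0, 0, 0.001, 0, 0, 0, -1], [0, 0, 0, 0, 0, 0, -1]]}}

```text
time_s: 19.55
ee_pos: [0.5259, 0.2044, 0.1006]
eef_rot: [-3.141, -0.0, 0.271]
force: [-1.6, -0.5, 2.2]
grip_width: 0.0004
grip_force: 1.3
```

{"method": "jog_arm", "body": {"motion": [[0, 0, 0.001, 0, 0, 0, -1], [0, 0, 0, 0, 0, 0, -1]]}}

```text
time_s: 19.75
ee_pos: [0.526, 0.2044, 0.1]
eef_rot: [-3.141, -0.001, 0.271]
force: [-5.3, -1.4, 8.5]
grip_width: 0.0007
grip_force: 4.0
```

{"method": "jog_arm", "body": {"motion": [[0, 0, 0.001, 0, 0, 0, -1], [0, 0, 0, 0, 0, 0, -1]]}}

```text
time_s: 19.95
ee_pos: [0.526, 0.2045, 0.0998]
eef_rot: [-3.141, -0.001, 0.271]
force: [-8.3, -3.0, 16.6]
grip_width: 0.0006
grip_force: 7.9
```

{"method": "jog_arm", "body": {"motion": [[0, 0, 0.001, 0, 0, 0, -1], [0, 0, 0, 0, 0, 0, -1]]}}

```text
time_s: 20.15
ee_pos: [0.5261, 0.2045, 0.0996]
eef_rot: [-3.141, -0.002, 0.271]
force: [-11.0, -4.6, 24.3]
grip_width: 0.0005
grip_force: 11.9
```

The hard stop is at 0.0997, as predicted (0.0995), so the lever is closed. Backing off.

{"method": "jog_arm", "body": {"motion": [[0, 0, -0.004, 0, 0, 0, -1], [0, 0, -0.02, 0, 0, 0, -1], [0, 0, -0.04, 0, 0, 0, -1], [0, 0, -0.04, 0, 0, 0, -1], [-0.05, 0, -0.02, 0, 0, 0, -1]]}}

```text
time_s: 20.65
ee_pos: [0.4842, 0.1927, 0.2231]
eef_rot: [-3.141, -0.006, 0.27]
force: [0.2, 0.0, 0.8]
grip_width: 0.0005
grip_force: 0.0
```

{"method": "jog_arm", "body": {"motion": [[-0.05, -0.02, 0, 0, 0, 0, -1], [-0.03, -0.03, 0, 0, 0, 0, -1], [0, 0, 0, 0, 0, 0, -1], [0, 0, 0, 0, 0, 0, -1]]}}

```text
time_s: 21.05
ee_pos: [0.3946, 0.2187, 0.2204]
eef_rot: [-3.141, -0.002, 0.272]
force: [0.4, 0.5, 0.9]
grip_width: 0.0004
grip_force: 0.0
```

```bash
python3 st.py; python3 -c "
from h import *
s=ctrl.camera('scene')[:,:,::-1]
cv2.imwrite('pics/z.png',cv2.resize(s[130:220,330:450],(800,600),interpolation=2))"
```

```text
21.05 [0.3946 0.2187 0.2204] [-3.1411 -0.0016  0.2721] [0.5193 0.3458 0.9193] [ 0.019   0.1238 -0.0341]
```

View pics/z.png

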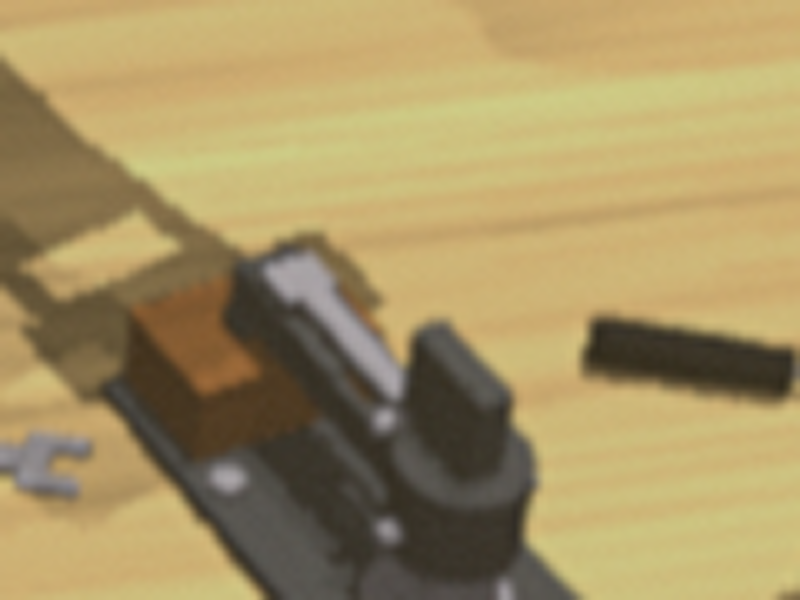

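The lever lies level along the tongue (paddle at about (295,275)), the cup is over the ball, the foot is on the block, and the arm is clear. Handing in.

```bash
python3 -c "
from station import ctrl
print(ctrl.hand_in())"
```

```text
the job is handed in; nothing more can be done
None
```

The coupler is on the ball against its hard stop with its foot on the block, the latch lever is closed to its stop and the arm is clear; the job was handed in at about 21 s. Pushing it home took about 20 N including the coupler's weight; the lever press briefly read 24 N vertical and about 27 N with the sideways part, so slightly over the 25 N limit.

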